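Set out the thick mandrel on the forming stand

ROBOT

A 6-joint arm with a two-finger parallel gripper is mounted at the origin on a cart in front of the work surface, level with it; the furniture and walls round the work are solid. World frame = base frame: x ahead of the robot, y to its left, z up, the work surface at z = 0. Lengths are in m, angles in rad, forces in N, time in s.
With the tool pointing down it reaches from about 0.325 to 0.85 m from the base axis. Payload 15.5 kg.
Tool frame: the origin (TCP) lies midway between the tips of the shut fingers; the grasp point (between the pads) lies r.grip_point_offset behind it (r.grip_point_offset is the distance from the TCP to the grasp point, in m); z points along the fingers, y is the line along which they close (so a half turn about z gives the same grasp; the last joint's range is limited). The gripper opens to 91 mm and grips with 3 to 60 N. Pads are 32 mm wide; open, the fingers measure 118 mm over their backs; the gripper's body (76 mm by 178 mm) begins 60 mm behind the grasp point.
Start: joints at [-1.204, 0.494, 1.345, -0, 1.302, -0.096], TCP at [0.279, -0.559, 0.214] pointing down, gripper open.
Joint ranges: [-2.91, 2.91], [-0.82, 2.16], [0.22, 2.67], [-1.22, 4.37], [0.12, 2.79], [-3.08, 3.08]. Speed limits (rad/s): [1.89, 1.89, 2.57, 3.01, 3.01, 3.01].

INTERFACE

Orientations are given as a unit quaternion [w, x, y, z].
In Python, from bench import r, imaging, order gives the robot as it stands.
- The arm moves only by the shell command python3 -m jog 'ROWS' [OPENING] [FORCE]. ROWS is JSON, a list of rows, each an object of numbers: "dx", "dy", "dz": the shift along the tool's x, y, z in m; "yaw": the turn about the tool's z in degrees. A call has 1 to 5 rows; each row shifts and turns the commanded pose from where the row before left it, along the tool's axes as they then stand; what a row does not reach is not made up. A row lasts 1/8 s, in which the tool goes at most 62.5 mm and 10.7 degrees, less where a joint would pass 70% of its speed; a pose out of reach is approached as far as the arm can. A call is refused whole if a number of a shift passes 0.0625 or a number of a turn 10.7, either way. A call with a gripper value outside its range is refused whole. OPENING is the closure, from -1 (fully open) to 1 (shut), set as the call begins (- or left out, the last holds). The fingers move at their own pace and stop on an object; FORCE is the grip in N (left out, the last holds). Time passes only in rows, so rows that do not move let the fingers close. It gives the time, the measured TCP pose, the force, the opening and the grip force at its end, in the units of the state.
- r.get_obs(): the state, without advancing time (a new reading comes with each control period).
- imaging.get_image(name): name is "side" or "top"; returns the picture (384x512x3 uint8, red, green, blue); there is no depth.
- imaging.camera_info(name): a dict with "intrinsics" (3x3 intrinsics, pixels), "R" (3x3) and "t" (3): a world point X has camera coordinates R X + t. Camera axes: x right, y down, z forward; pixel columns grow to the right and rows downward; lengths in m; the calibration is good to about 2 mm. A picture is of the moment at which its call begins. camera_info takes no time and is no camera call.
- order.close_job(): hands the job in; it is judged then, once.
The state is a dict: "clock": time; "joints": joint angles; "joint_vel": joint speeds; "joint_torque": joint torques, N m; "tcp_pos": TCP position; "ee_rot": TCP orientation; "force": force on the tool from outside, world axes, zero at the start; "ft_torque": the same for the moment, N m; "opening": finger opening in m; "gripper_force": force on a finger pad.
Only numpy, scipy, OpenCV 4.12 (cv2) and the standard library are available. Lean on these libraries where they do the work, as an engineer would, in place of code of your own. Each camera call takes 0.05 s, during which the arm holds its last target. There are 200 camera calls.

TASK

Three round wooden mandrels lie loose in the open notches of the three-place rack. Lift the thickest one out with the gripper and lay it, without dropping it, in the notches of the empty forming stand, so that it rests centred along the stand in both notches and you can let go of it. Leave the two thinner mandrels lying in their places in the rack.

Things in the scene. Friction and masses are not known exactly. Their poses are not given: they have to be found in the camera images.
- mandrel_thick: Thickest of three plain light wooden rods, the one to move: 32 mm diameter, 150 mm long, about 85 g. Origin at mid-length on the centre line; x along the rod, y and z turn as it rolls. Starts level in any one place of the brown three-place rack, centre line 52.5 mm above the bench. Grip it across its middle from above: 86 mm of it are free between the rack's boards, whose tops are 44 mm high.
- mandrel_medium: Medium rod, stays in the rack: 22 mm diameter, 150 mm long, axes as for the thick one and parallel to it, centre line 46.7 mm above the bench. The rack: 250 mm wide, 130 mm deep, base 10 mm thick, places 80 mm apart; two 14 mm boards, 100 mm apart, carry the rods in V notches 36 mm wide, 10 mm deep, walls rising 30 degrees. Rods may lie 8 mm off its middle lengthwise.
- mandrel_thin: Thin rod, stays in the rack: 15 mm diameter, 150 mm long, axes as for the thick one and parallel to it, centre line 42.7 mm above the bench. At the start the rods and the rack's depth run within 20 degrees of world x.
- forming_stand: Dark wooden one-place cradle, fixed. Origin: centre of its underside, on the bench; x along the place (within 20 degrees of world x), z up. Base 140 (x) by 90 by 10 mm; two boards 70 wide, 14 thick, 60 mm high at x = -50 and +50 mm, each with a V notch at y = 0, 36 wide, 10 deep, walls rising 30 degrees. The thick rod rests with its centre line 68.5 mm above the origin.

How it is judged:
On the way, in this order (a step that is already met when the one before it is completed fails the run):
1. the thick mandrel is held by the fingers, lifted clear of the rack (its centre more than 75 mm above the bench) (height (world z) of mandrel_thick above 0.075 m and contact force between the fingers and mandrel_thick above 0.5 N), for 0.1 s.
2. the thick mandrel, still held by the fingers, is lowered over the stand's notches to within 12 mm of its resting height (within 20 mm along the stand, 10 mm across it, 10 degrees) (x of mandrel_thick in the frame of forming_stand between -0.02 and 0.02 m and y of mandrel_thick in the frame of forming_stand between -0.01 and 0.01 m and z of mandrel_thick in the frame of forming_stand between 0.0625 and 0.0805 m and angle between the x axis of mandrel_thick and the x axis of forming_stand, either way round below 0.175 rad and contact force between the fingers and mandrel_thick above 0.5 N), for 0.05 s.
At the end, for the whole second after the job is handed in: The thick mandrel rests in both notches of the stand: within 20 mm of its middle lengthwise, 10 mm across, 6 mm of the seated height (68.5 mm above the stand's origin) and 10 degrees of its x axis, either end first. The other two lie within 20 mm of where they started (x of mandrel_thick in the frame of forming_stand between -0.02 and 0.02 m and y of mandrel_thick in the frame of forming_stand between -0.01 and 0.01 m and z of mandrel_thick in the frame of forming_stand between 0.0625 and 0.0745 m and angle between the x axis of mandrel_thick and the x axis of forming_stand, either way round below 0.175 rad and linear speed of mandrel_thick below 0.02 m/s and angular speed of mandrel_thick below 0.3 rad/s and distance of each of mandrel_medium, mandrel_thin from where it was at the start of the episode below 0.02 m); the robot touches nothing.
It fails at once if the medium or the thin mandrel is moved more than 20 mm from its place in the rack (distance of any of mandrel_medium, mandrel_thin from where it was at the start of the episode above 0.02 m).
It also fails if it takes over 35 s, if anything falls off the work surface, if the arm or the gripper's body presses on something with over 40 N, if the wrist force passes 120 N, or if a joint passes its speed limit or range.

## Working session

There is one attempt and no reset: what is moved stays moved. The work goes in short steps, Python scripts to look and compute and a shell command to move; the robot and the scene stay as the last step left them, time stands still between calls to the robot, and variables do not carry over. Pictures are saved under pics/ and viewed, at most 10 in all, crops included, and the job is handed in when it is done.

```bash
mkdir -p pics
python3 - <<'E'
from bench import r,imaging
import cv2
for n in("top","side"):
    cv2.imwrite(f"pics/{n}0.png",cv2.resize(imaging.get_image(n)[:,:,::-1],(800,600),interpolation=cv2.INTER_CUBIC))
    c=imaging.camera_info(n);print(n,c)
print(r.grip_point_offset,r.get_obs())
E
```

```text
top {'intrinsics': array([[355.93057469,   0.        , 259.18814742],
       [  0.        , 355.93057469, 192.85541348],
       [  0.        ,   0.        ,   1.        ]]), 'R': array([[ 0.02288001, -0.99962968,  0.01473093],
       [-0.99568377, -0.02411043, -0.08962429],
       [ 0.08994627, -0.01261675, -0.9958667 ]]), 't': array([-0.13097788,  0.48950247,  0.87469642])}
side {'intrinsics': array([[408.86246729,   0.        , 254.94221963],
       [  0.        , 408.86246729, 187.3543305 ],
       [  0.        ,   0.        ,   1.        ]]), 'R': array([[-0.97222308, -0.23267289, -0.02540879],
       [-0.07119633,  0.39740198, -0.91487854],
       [ 0.22296493, -0.88765703, -0.40292883]]), 't': array([0.46227462, 0.1356806 , 0.78919036])}
0.0188 {'clock': 0.1, 'joints': array([-1.20351692e+00,  4.94109809e-01,  1.34607795e+00, -1.92057635e-06,
        1.30250558e+00, -9.55013917e-02]), 'joint_vel': array([ 0.00055477, -0.0008471 , -0.00265044,  0.00137766, -0.00054029,
       -0.00085747]), 'joint_torque': array([ 3.41342093e-03, -8.80243206e+01, -3.82544339e+01,  7.08429585e-02,
        4.81800106e-02, -1.59085408e-05]), 'tcp_pos': array([ 0.27889916, -0.5589304 ,  0.21340191]), 'ee_rot': array([-5.45145775e-04,  9.73348268e-01,  2.29331300e-01, -7.54730977e-05]), 'force': array([-0.08369907, -0.07921363,  0.98597453]), 'ft_torque': array([0.0068089 , 0.00252185, 0.08593317]), 'gripper_force': 0.0, 'opening': 0.09114788882514704}
```

View pics/top0.png

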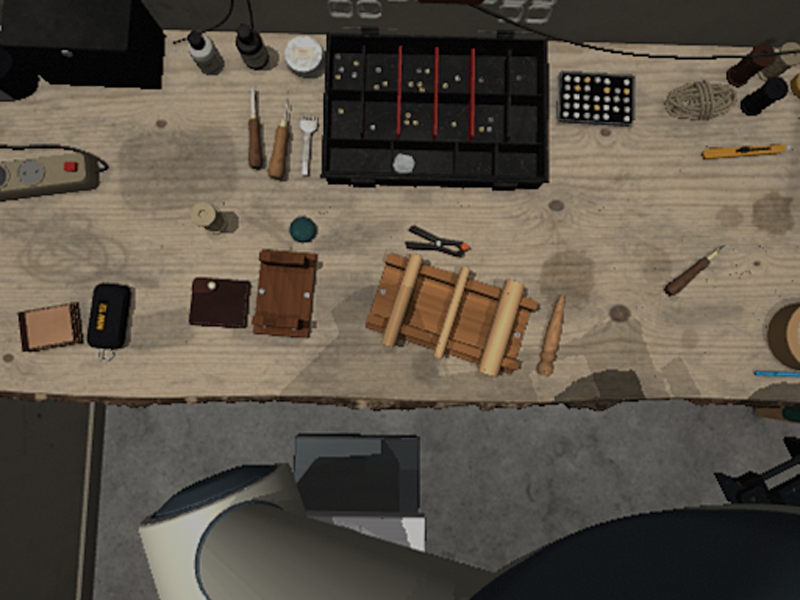

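View pics/side0.png

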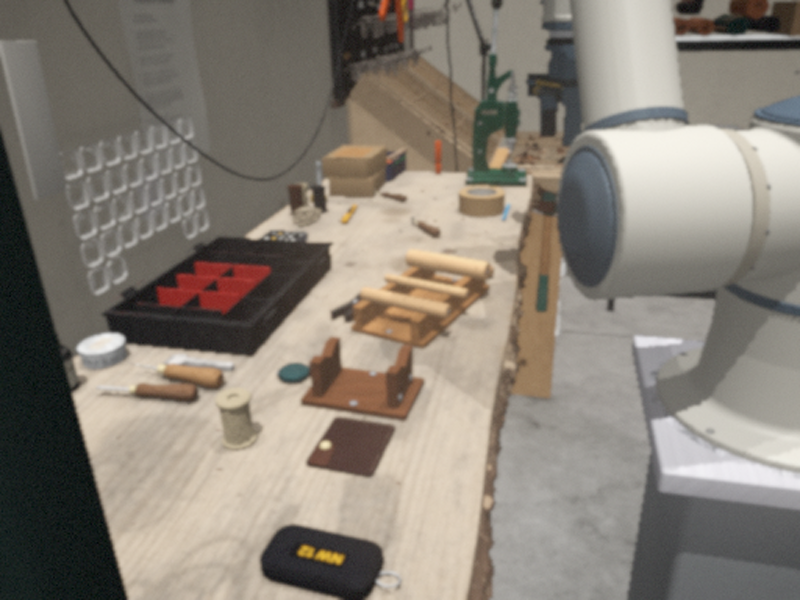

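The top view shows the rack, with the thick rod rightmost at about (502,327) and the medium rod leftmost. The empty stand is at about (285,293). I'll enlarge both for accurate points.

Run:
```python
from bench import imaging
import cv2,numpy as np
a=imaging.get_image("top")[:,:,::-1]
# left: stand cols155-212 rows153-221 ; right: thick cols 300-357 rows 173-241 ; x7
f=lambda u,v:cv2.resize(a[v:v+68,u:u+57],None,fx=7,fy=7,interpolation=cv2.INTER_CUBIC)
cv2.imwrite("pics/crop.png",np.hstack([f(155,153),f(300,173)]))
```

```text
(no output)
```

View pics/crop.png

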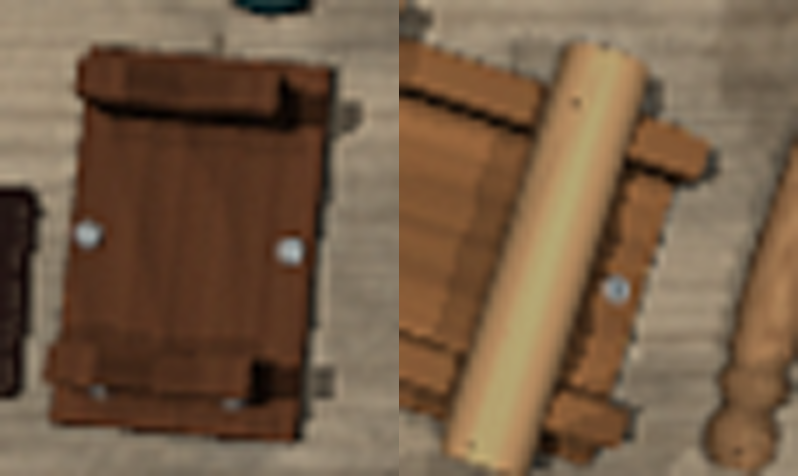

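The crop shows the stand's base corners at crop pixels TR (332,68), BL (52,422), BR (297,438) and TL (88,45), with screws at (88,235) and (290,250). The thick rod's silhouette corners are (572,42), (648,72), (447,452) and (530,474).

```bash
cat > h.py <<'E'
from bench import r,imaging
import numpy as np
from scipy.spatial.transform import Rotation as Ro
c=imaging.camera_info("top");K,R,t=c["intrinsics"],c["R"],c["t"]
C=-R.T@t
def back(u,v,z):
    d=R.T@np.linalg.solve(K,[u,v,1.]);return C+d*(z-C[2])/d[2]
def tcp():
    o=r.get_obs();w,x,y,z=o["ee_rot"];return np.array(o["tcp_pos"]),Ro.from_quat([x,y,z,w]).as_matrix()
def togo(p,yaw):
    """shift in present tool axes to tcp p, and yaw (deg, tool z) so tool x lies along world angle yaw (mod 180)"""
    P,T=tcp();a=np.degrees(np.arctan2(T[1,0],T[0,0]))
    return (T.T@(np.array(p)-P)).round(4), -((yaw-a+90)%180-90), a
E
python3 - <<'E'
from h import *
print("cam",C)
S=lambda x,y,z:back(155+(x+.5)/7-.5,153+(y+.5)/7-.5,z)
T=lambda x,y,z:back(300+(x-399+.5)/7-.5,173+(y+.5)/7-.5,z)
c4=[S(*p,.01) for p in[(88,45),(332,68),(297,438),(52,422)]]
L=lambda a,b:np.linalg.norm(a-b)
ang=lambda a,b:np.degrees(np.arctan2(*(a-b)[1::-1]))
print(np.round(c4,4),[L(c4[i],c4[(i+1)%4]) for i in range(4)])
print("ctr",(c4[1]+c4[3])/2,"screws",(S(88,235,.01)+S(290,250,.01))/2,L(S(88,235,.01),S(290,250,.01)),"ang",ang(c4[1],c4[2]),ang(c4[0],c4[3]),ang(S(88,235,.01),S(290,250,.01))-90)
t4=[T(*p,.0525) for p in[(572,42),(648,72),(530,474),(447,452)]]
m1=(t4[0]+t4[1])/2;m2=(t4[2]+t4[3])/2
print("thick",m1,m2,L(m1,m2),"ctr",(m1+m2)/2,"ang",ang(m1,m2),[L(t4[0],t4[1]),L(t4[2],t4[3])])
m=(m1+m2)/2
print(togo([m[0],m[1],.15],ang(m1,m2)))
E
```

```text
cam [ 0.41171076 -0.10809144  0.91688178]
[[0.5753 0.119  0.01  ]
 [0.569  0.0293 0.01  ]
 [0.433  0.0369 0.01  ]
 [0.4367 0.1256 0.01  ]] [np.float64(0.08990954538282418), np.float64(0.1361729466579526), np.float64(0.08879894243369933), np.float64(0.13866011204967454)]
ctr [0.50286922 0.07746203 0.01      ] screws [0.50328151 0.0789268  0.01      ] 0.0737730807903664 ang -3.1993807326371857 -2.740480351050004 -2.8769108768834286
thick [ 0.52387045 -0.29134476  0.0525    ] [ 0.38168191 -0.25001394  0.0525    ] 0.14807369476316154 ctr [ 0.45277618 -0.27067935  0.0525    ] ang -16.207890162456316 [np.float64(0.028546087786329073), np.float64(0.029590576190676288)]
(array([ 0.2843, -0.1803,  0.0637]), np.float64(42.72385419530434), np.float64(26.51596403284803))
```

```bash
python3 -m jog '[{"yaw":10.6},{"yaw":10.6},{"yaw":10.6},{"yaw":10.6},{}]' -1
python3 -c "
from h import *
print(togo([.4528,-.2707,.15],-16.2))"
```

```text
(array([ 0.2843, -0.1803,  0.0637]), np.float64(42.71596403284803), np.float64(26.51596403284803))invalid input at $[0]: expected keys dx, dy, dz, yaw
```

```bash
python3 -m jog '[{"dx":0,"dy":0,"dz":0,"yaw":10.6},{"dx":0,"dy":0,"dz":0,"yaw":10.6},{"dx":0,"dy":0,"dz":0,"yaw":10.6},{"dx":0,"dy":0,"dz":0,"yaw":10.6},{"dx":0,"dy":0,"dz":0,"yaw":0}]' -1
python3 -c "
from h import *
print(togo([.4528,-.2707,.15],-16.2))"
```

```text
clock: 0.78
tcp_pos: [0.279, -0.5592, 0.2137]
ee_rot: [-0.0, 0.99, -0.138, -0.0]
force: [-0.2, 0.8, 0.6]
opening: 0.0915
gripper_force: 0.0
(array([ 0.0886, -0.3249,  0.0638]), np.float64(0.3679996734668265), np.float64(-15.83200032653317))
```

```bash
python3 -m jog '[{"dx":0.013,"dy":-0.045,"dz":0,"yaw":0.3},{"dx":0.013,"dy":-0.045,"dz":0,"yaw":0},{"dx":0.013,"dy":-0.045,"dz":0,"yaw":0},{"dx":0.013,"dy":-0.045,"dz":0,"yaw":0},{"dx":0.013,"dy":-0.045,"dz":0,"yaw":0}]' -1
python3 -m jog '[{"dx":0.012,"dy":-0.045,"dz":0.015,"yaw":0},{"dx":0.012,"dy":-0.045,"dz":0.02,"yaw":0},{"dx":0,"dy":-0.01,"dz":0.02,"yaw":0},{"dx":0,"dy":0,"dz":0,"yaw":0},{"dx":0,"dy":0,"dz":0,"yaw":0}]'
python3 - <<'E'
from h import *
import cv2
print(togo([.4528,-.2707,.15],-16.2))
a=imaging.get_image("top")[120:260,270:420,::-1]
b=imaging.get_image("side")[120:260,200:350,::-1]
cv2.imwrite("pics/near.png",cv2.resize(np.hstack([a,b]),(798,372),interpolation=cv2.INTER_CUBIC))
E
```

```text
clock: 1.4
tcp_pos: [0.4046, -0.3598, 0.2139]
ee_rot: [-0.0, 0.99, -0.138, 0.0]
force: [0.6, -0.1, 0.5]
opening: 0.0912
gripper_force: 0.0
clock: 2.02
tcp_pos: [0.455, -0.2726, 0.1596]
ee_rot: [0.0, 0.99, -0.14, 0.0]
force: [0.4, -0.6, -0.1]
opening: 0.0912
gripper_force: 0.0
(array([-0.0026, -0.0012,  0.0096]), np.float64(0.11589251534462619), np.float64(-16.084107484655373))
```

View pics/near.png

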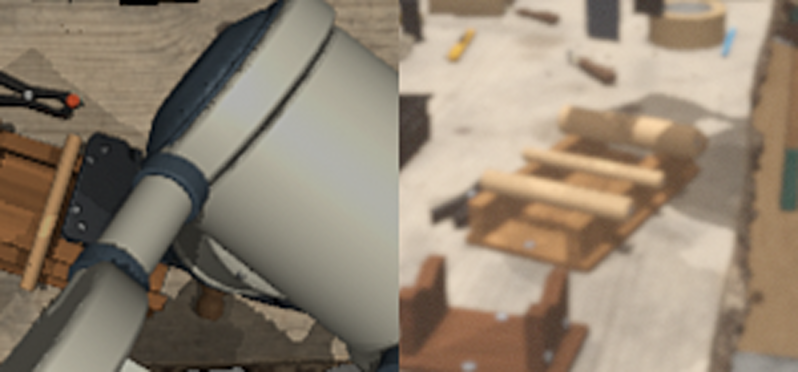

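The gripper is over the thick rod, and the side view shows nothing disturbed. I'll descend to TCP z ≈ 0.035.

```bash
python3 -m jog '[{"dx":-0.0026,"dy":-0.0012,"dz":0.03,"yaw":0.1},{"dx":0,"dy":0,"dz":0.03,"yaw":0},{"dx":0,"dy":0,"dz":0.03,"yaw":0},{"dx":0,"dy":0,"dz":0.02,"yaw":0},{"dx":0,"dy":0,"dz":0.014,"yaw":0}]'
python3 -m jog '[{"dx":0,"dy":0,"dz":0,"yaw":0},{"dx":0,"dy":0,"dz":0,"yaw":0}]'
python3 - <<'E'
from h import *
import cv2
print(togo([.4528,-.2707,.035],-16.2))
b=imaging.get_image("side")[130:220,230:350,::-1]
cv2.imwrite("pics/near2.png",cv2.resize(b,(720,540),interpolation=cv2.INTER_CUBIC))
E
```

```text
clock: 2.75
tcp_pos: [0.4527, -0.2707, 0.0345]
ee_rot: [0.0, 0.99, -0.142, 0.0]
force: [-0.3, 0.4, 0.4]
opening: 0.0911
gripper_force: 0.0
clock: 3.0
tcp_pos: [0.4531, -0.2704, 0.0357]
ee_rot: [0.0, 0.99, -0.142, 0.0]
force: [-0.7, 0.3, -0.7]
opening: 0.0913
gripper_force: 0.0
(array([-0.0002,  0.0004,  0.0007]), np.float64(-0.08529399775061108), np.float64(-16.28529399775061))
```

View pics/near2.png

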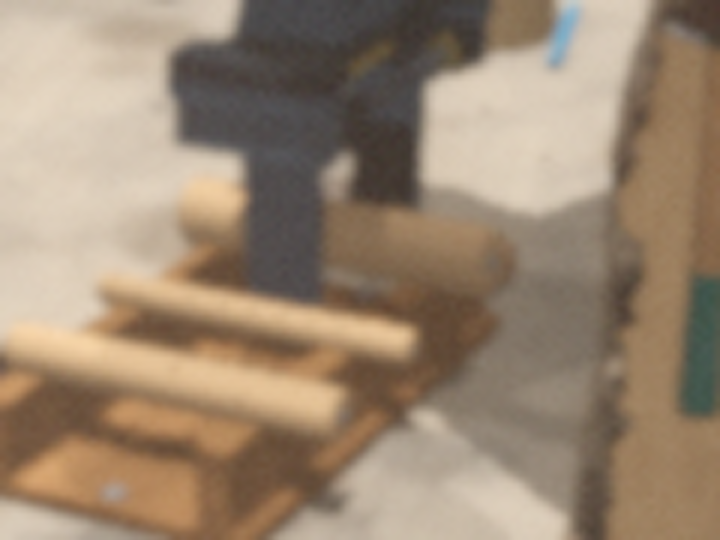

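The fingers straddle the thick rod near its middle: the finger pair averages x ≈ 337 and the rod's mid is ≈ 350. The thin rod is clear, so I'll close.

```bash
python3 -m jog '[{"dx":0,"dy":0,"dz":0,"yaw":0},{"dx":0,"dy":0,"dz":0,"yaw":0},{"dx":0,"dy":0,"dz":0,"yaw":0},{"dx":0,"dy":0,"dz":0,"yaw":0},{"dx":0,"dy":0,"dz":0,"yaw":0}]' 1 20
python3 -m jog '[{"dx":0,"dy":0,"dz":0,"yaw":0},{"dx":0,"dy":0,"dz":0,"yaw":0}]'
```

```text
clock: 3.68
tcp_pos: [0.4527, -0.2699, 0.0349]
ee_rot: [0.0, 0.99, -0.142, -0.0]
force: [-0.3, 0.3, 0.7]
opening: 0.0439
gripper_force: 0.0
clock: 3.92
tcp_pos: [0.4528, -0.2694, 0.035]
ee_rot: [-0.0, 0.99, -0.142, 0.0]
force: [2.1, 5.9, 3.4]
opening: 0.0314
gripper_force: 20.0
```

```bash
python3 -m jog '[{"dx":0,"dy":0,"dz":0,"yaw":0},{"dx":0,"dy":0,"dz":-0.01,"yaw":0},{"dx":0,"dy":0,"dz":-0.02,"yaw":0},{"dx":0,"dy":0,"dz":-0.03,"yaw":0},{"dx":0,"dy":0,"dz":-0.03,"yaw":0}]'
python3 -m jog '[{"dx":0,"dy":0,"dz":-0.03,"yaw":0},{"dx":0,"dy":0,"dz":-0.02,"yaw":0},{"dx":0,"dy":0,"dz":0,"yaw":0},{"dx":0,"dy":0,"dz":0,"yaw":0}]'
python3 - <<'E'
from h import *
import cv2
print(togo([.5035,.078,.17],-2.9))
b=imaging.get_image("side")[80:230,200:400,::-1]
cv2.imwrite("pics/lift.png",cv2.resize(b,(800,600),interpolation=cv2.INTER_CUBIC))
E
```

```text
clock: 4.55
tcp_pos: [0.4526, -0.27, 0.1263]
ee_rot: [0.0, 0.99, -0.142, -0.0]
force: [-1.2, -0.6, -1.6]
opening: 0.0314
gripper_force: 20.0
clock: 5.05
tcp_pos: [0.4524, -0.2697, 0.1744]
ee_rot: [-0.0, 0.99, -0.142, -0.0]
force: [1.0, -0.2, -0.6]
opening: 0.0314
gripper_force: 20.0
(array([-0.0484, -0.3481,  0.0045]), np.float64(-13.385680643517233), np.float64(-16.28568064351723))
```

View pics/lift.png

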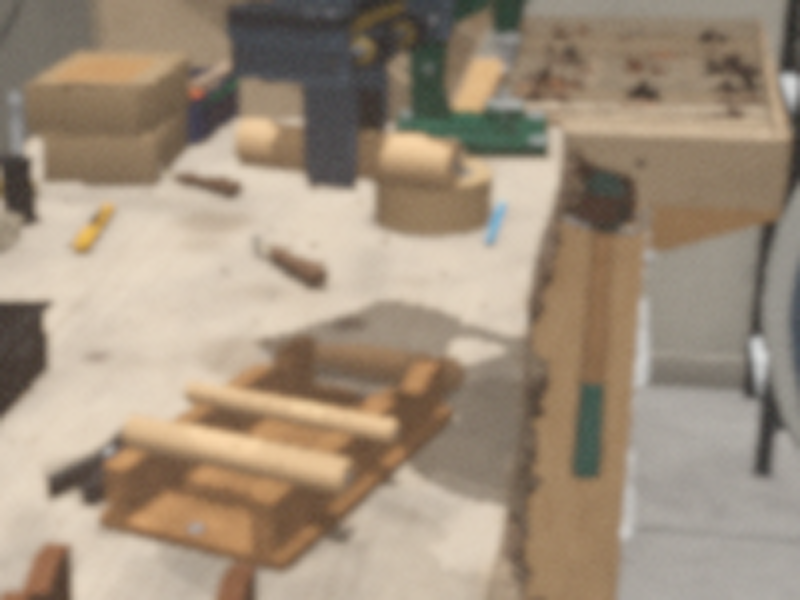

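The rod is held level and the other two are undisturbed. Next I'll turn by −13.4° and carry it over the stand.

```bash
python3 -m jog '[{"dx":0,"dy":0,"dz":0,"yaw":-6.7},{"dx":0,"dy":0,"dz":0,"yaw":-6.7},{"dx":0.003,"dy":-0.025,"dz":0,"yaw":0},{"dx":0.004,"dy":-0.04,"dz":0,"yaw":0},{"dx":0.004,"dy":-0.045,"dz":0,"yaw":0}]'
python3 -m jog '[{"dx":0.004,"dy":-0.045,"dz":0,"yaw":0},{"dx":0.004,"dy":-0.045,"dz":0,"yaw":0},{"dx":0.004,"dy":-0.045,"dz":0,"yaw":0},{"dx":0.004,"dy":-0.045,"dz":0,"yaw":0},{"dx":0.004,"dy":-0.035,"dz":0,"yaw":0}]'
python3 -m jog '[{"dx":0.002,"dy":-0.02,"dz":0.01,"yaw":0},{"dx":0,"dy":-0.005,"dz":0.01,"yaw":0},{"dx":0,"dy":0,"dz":0,"yaw":0},{"dx":0,"dy":0,"dz":0,"yaw":0}]'
python3 - <<'E'
from h import *
import cv2
print(togo([.5035,.078,.10],-2.9),tcp()[0])
b=imaging.get_image("side")[130:280,170:320,::-1]
a=imaging.get_image("top")[130:280,110:260,::-1]
cv2.imwrite("pics/over.png",cv2.resize(np.hstack([b,a]),(800,400),interpolation=cv2.INTER_CUBIC))
E
```

```text
clock: 5.72
tcp_pos: [0.4689, -0.1596, 0.174]
ee_rot: [-0.0, 1.0, -0.026, -0.001]
force: [0.0, 0.4, -1.7]
opening: 0.0313
gripper_force: 20.0
clock: 6.35
tcp_pos: [0.4995, 0.0548, 0.174]
ee_rot: [0.0, 1.0, -0.025, -0.001]
force: [0.5, -0.1, -1.0]
opening: 0.0314
gripper_force: 20.0
clock: 6.85
tcp_pos: [0.5032, 0.0772, 0.1549]
ee_rot: [0.0, 1.0, -0.026, -0.0]
force: [-0.2, -0.7, -0.6]
opening: 0.0317
gripper_force: 20.0
(array([ 0.0003, -0.0008,  0.0549]), np.float64(-0.026211307392415506), np.float64(-2.926211307392409)) [0.50322273 0.07721459 0.15486253]
```

View pics/over.png

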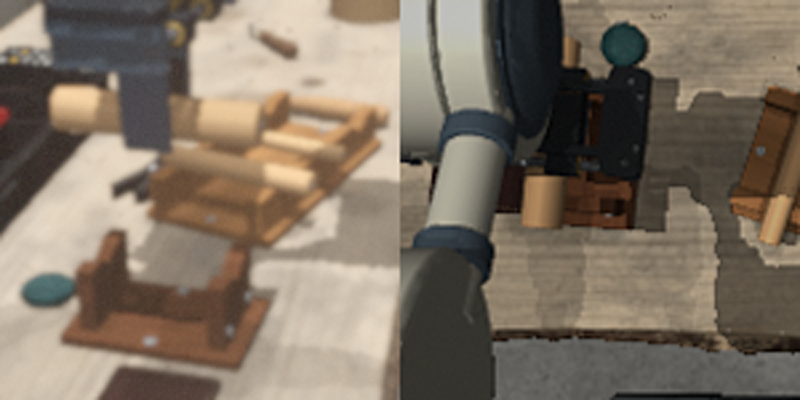

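The rod is above the stand, level and parallel to it. I'll overlay the predicted rod ends (red) and notch bottoms (green) on the side view.

Run:
```python
from h import *
import cv2
c=imaging.camera_info("side")
b=cv2.resize(imaging.get_image("side")[135:285,170:290,::-1],None,fx=4,fy=4,interpolation=cv2.INTER_CUBIC)
def P(X):
    q=c["intrinsics"]@(c["R"]@X+c["t"]);return tuple(int(v) for v in ((q[:2]/q[2]-[170,135])*4+1.5))
p,T=tcp();m=p+[0,0,.0188];a=np.radians(-2.9);e=np.array([np.cos(a),np.sin(a),0]);n=np.array([-e[1],e[0],0]);Z=np.array([0,0,1])
for s in(-1,1):
    cv2.polylines(b,[np.array([P(m+s*.075*e+.016*(n*np.cos(t)+Z*np.sin(t))) for t in np.linspace(0,6.28,30)])],1,(0,0,255))
    for k in(-.043,-.057):
        q=np.array([.5035,.078,0])+s*-k*e
        cv2.polylines(b,[np.array([P(q+n*y+Z*z) for y,z in[(.035,.06),(.018,.06),(0,.05),(-.018,.06),(-.035,.06),(-.035,.01),(.035,.01)]])],1,(0,255,0))
cv2.imwrite("pics/ovl.png",b)
```

```text
(no output)
```

View pics/ovl.png

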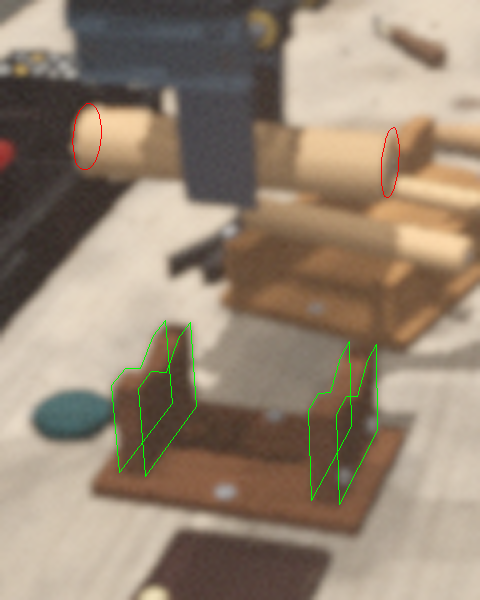

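The overlay agrees within about 2 mm. I'll lower to just above the seat (TCP ≈ 0.051).

```bash
python3 -m jog '[{"dx":0,"dy":-0.001,"dz":0.025,"yaw":0},{"dx":0,"dy":0,"dz":0.025,"yaw":0},{"dx":0,"dy":0,"dz":0.025,"yaw":0},{"dx":0,"dy":0,"dz":0.015,"yaw":0},{"dx":0,"dy":0,"dz":0.007,"yaw":0}]'
python3 -m jog '[{"dx":0,"dy":0,"dz":0.003,"yaw":0},{"dx":0,"dy":0,"dz":0.002,"yaw":0},{"dx":0,"dy":0,"dz":0,"yaw":0},{"dx":0,"dy":0,"dz":0,"yaw":0}]'
python3 -c "
from h import *
import cv2
print(togo([.5035,.078,.051],-2.9))
b=imaging.get_image('side')[165:285,170:290,::-1]
cv2.imwrite('pics/low.png',cv2.resize(b,(600,600),interpolation=cv2.INTER_CUBIC))"
```

```text
clock: 7.62
tcp_pos: [0.5033, 0.0788, 0.0575]
ee_rot: [0.0, 1.0, -0.025, -0.0]
force: [0.4, 0.1, -0.9]
opening: 0.0316
gripper_force: 20.0
clock: 8.12
tcp_pos: [0.5036, 0.079, 0.0533]
ee_rot: [-0.0, 1.0, -0.025, 0.0]
force: [-0.9, -0.2, -0.3]
opening: 0.0313
gripper_force: 20.0
(array([-0.    ,  0.001 ,  0.0023]), np.float64(0.016638626786459554), np.float64(-2.8833613732135372))
```

View pics/low.png

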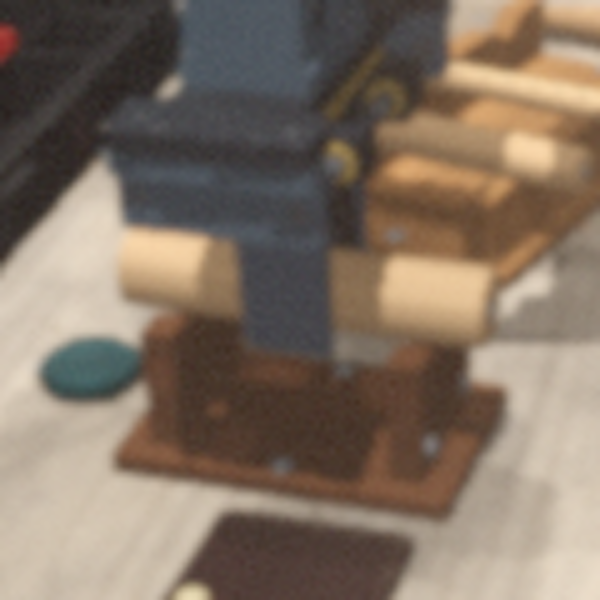

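The rod sits just over both notches, overhanging each board about equally. I'll lower in small steps until the force shows contact.

```bash
python3 -m jog '[{"dx":0,"dy":0.0005,"dz":0.0015,"yaw":0},{"dx":0,"dy":0,"dz":0,"yaw":0},{"dx":0,"dy":0,"dz":0,"yaw":0}]'
python3 -m jog '[{"dx":0,"dy":0,"dz":0.001,"yaw":0},{"dx":0,"dy":0,"dz":0,"yaw":0},{"dx":0,"dy":0,"dz":0,"yaw":0}]'
```

```text
clock: 8.55
tcp_pos: [0.5033, 0.0784, 0.0514]
ee_rot: [0.0, 1.0, -0.025, 0.0]
force: [0.4, -1.1, -0.5]
opening: 0.0315
gripper_force: 20.0
clock: 8.93
tcp_pos: [0.5034, 0.0783, 0.0509]
ee_rot: [0.0, 1.0, -0.025, 0.0]
force: [-2.8, -2.3, 12.6]
opening: 0.0318
gripper_force: 20.0
```

It's seated, with 12.6 N upward. I'll ease off slightly, open, then rise.

```bash
python3 -m jog '[{"dx":0,"dy":0,"dz":-0.0007,"yaw":0},{"dx":0,"dy":0,"dz":0,"yaw":0}]'
python3 -m jog '[{"dx":0,"dy":0,"dz":0,"yaw":0},{"dx":0,"dy":0,"dz":0,"yaw":0},{"dx":0,"dy":0,"dz":0,"yaw":0},{"dx":0,"dy":0,"dz":0,"yaw":0},{"dx":0,"dy":0,"dz":0,"yaw":0}]' -1
python3 -m jog '[{"dx":0,"dy":0,"dz":0,"yaw":0},{"dx":0,"dy":0,"dz":0,"yaw":0},{"dx":0,"dy":0,"dz":0,"yaw":0}]'
```

```text
clock: 9.18
tcp_pos: [0.5033, 0.0785, 0.0511]
ee_rot: [0.0, 1.0, -0.025, 0.0]
force: [-0.4, -0.8, 2.3]
opening: 0.0318
gripper_force: 20.0
clock: 9.8
tcp_pos: [0.5033, 0.0785, 0.0511]
ee_rot: [-0.0, 1.0, -0.025, -0.0]
force: [0.2, -0.1, 1.3]
opening: 0.0787
gripper_force: 0.0
clock: 10.18
tcp_pos: [0.5033, 0.0785, 0.0511]
ee_rot: [-0.0, 1.0, -0.025, -0.0]
force: [0.4, -0.0, 0.1]
opening: 0.091
gripper_force: 0.0
```

```bash
python3 -m jog '[{"dx":0,"dy":0,"dz":-0.015,"yaw":0},{"dx":0,"dy":0,"dz":-0.03,"yaw":0},{"dx":0,"dy":0,"dz":-0.04,"yaw":0},{"dx":0,"dy":0,"dz":-0.04,"yaw":0},{"dx":0,"dy":0,"dz":-0.02,"yaw":0}]'
python3 -m jog '[{"dx":0,"dy":0,"dz":0,"yaw":0},{"dx":0,"dy":0,"dz":0,"yaw":0},{"dx":0,"dy":0,"dz":0,"yaw":0}]'
python3 -c "
from h import *
import cv2
b=imaging.get_image('side')[135:285,170:320,::-1]
cv2.imwrite('pics/done.png',cv2.resize(b,(600,600),interpolation=cv2.INTER_CUBIC))"
```

```text
clock: 10.8
tcp_pos: [0.5039, 0.0785, 0.1993]
ee_rot: [-0.0, 1.0, -0.025, 0.002]
force: [0.0, -0.4, -1.2]
opening: 0.0911
gripper_force: 0.0
clock: 11.18
tcp_pos: [0.5027, 0.0784, 0.1954]
ee_rot: [0.0, 1.0, -0.025, -0.001]
force: [0.5, -0.5, -0.1]
opening: 0.0913
gripper_force: 0.0
```

View pics/done.png

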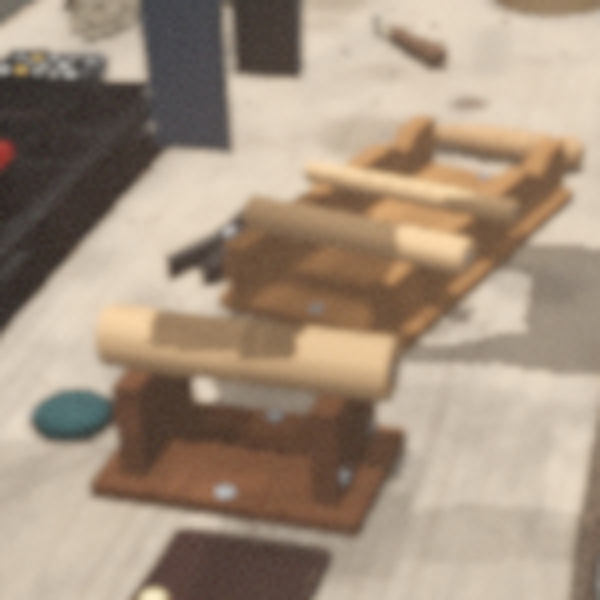

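The thick rod lies in both notches, with ends at x ≈ 98 and 395 overhanging evenly. The other two rods are in place and the gripper is clear.

```bash
python3 -c "
from bench import order
print(order.close_job())"
```

```text
the job is handed in; nothing more can be done
None
```

The thick mandrel rests centred in both notches of the forming stand, released and with the gripper clear; the two thinner mandrels are still in the rack, and the job was handed in at about 11 s (no verdict was returned).

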